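# Push the carton between the uprights into its stock bay

### The arm

A 6-joint arm with a two-finger parallel gripper is mounted at the origin on the work surface. World frame = base frame: x ahead of the robot, y to its left, z up, the work surface at z = 0. Lengths are in m, angles in rad, forces in N, time in s.
With the tool pointing down it reaches from about 0.35 to 0.975 m from the base axis. Payload 4.9 kg.
Tool frame: the origin (TCP) lies at the very end of the fingers, on their centre line; the grasp point (between the pads) lies 19 mm behind it; z points along the fingers, y is the line along which they close (so a half turn about z gives the same grasp; the last joint's range is limited). The gripper opens to 85 mm and grips with 20 to 120 N. Pads are 22 mm wide; open, the fingers measure 114 mm over their backs; the gripper's body (76 mm by 85 mm) begins 54 mm behind the grasp point. The pads swing forward as they close: fully open they stand 13 mm farther back than shut.
Start: joints at [-1.293, 0.053, 1.613, -0, 1.476, -0.119], TCP at [0.242, -0.576, 0.231] pointing down, gripper open.
Joint ranges: [-3.01, 3.01], [-1.01, 2.22], [0.06, 2.58], [-1.02, 4.17], [0.09, 2.62], [-3.14, 3.14]. Speed limits (rad/s): [2.57, 2.57, 3.14, 3.14, 3.14, 3.14].

### API

Orientations are given as a rotation vector (axis times angle).
In Python, from station import ctrl, imaging gives the robot as it stands.
- The arm moves only by the tool play_rows, never from a script. Its argument "series" is a list of rows, each a list of 3 entries, a list of its own where there are three numbers: the opening, from 0 (shut) to 1 (fully open), then the shift along the tool's x, y, z each as a share of 0.05 m, from -1 to 1, then the turn, a rotation vector about the tool's x, y, z each as a share of 8 degrees, from -1 to 1. In form: [[grip, [dx, dy, dz], [ax, ay, az]], ...]. A call has 1 to 8 rows; each row shifts and turns the commanded pose from where the row before left it, along the tool's axes as they then stand; what a row does not reach is not made up. A row lasts 1/8 s, in which the tool goes at most 62.5 mm and 10.7 degrees, less where a joint would pass 70% of its speed; a pose out of reach is approached as far as the arm can. A call with a number of a shift or a turn outside -1 to 1 is refused whole. A call with a gripper value outside its range is refused whole. The fingers move at their own pace and stop on an object; "force" is the grip in N (left out, the last holds). Time passes only in rows, so rows that do not move let the fingers close. It gives the time, the measured TCP pose, the force, the opening and the grip force at its end, in the units of the state.
- ctrl.get_obs(): the state, without advancing time (a new reading comes with each control period).
- imaging.get_image(name): name is "scene" or "top" or "wrist"; returns a dict with "color" (400x640x3 uint8, blue, green, red), "fx", "fy", "cx", "cy" (pixels), "extrinsics" (4x4, takes a point from world to camera coordinates); the wrist camera has in their place "hand_eye" (4x4, takes a point from camera to tool coordinates, whose origin is the TCP and whose axes are the flange's). Camera axes: x right, y down, z forward; pixel columns grow to the right and rows downward; lengths in m; the calibration is good to about 2 mm. A picture is of the moment at which its call begins: read the wrist's pose just before it. There is no depth.
- ctrl.finish_job(): hands the job in; it is judged then, once.
The state is a dict: "t": time; "q": joint angles; "dq": joint speeds; "effort": joint torques, N m; "tool_pos": TCP position; "tool_rot": TCP orientation; "contact_force": force on the tool from outside, world axes, zero at the start; "wrist_torque": the same for the moment, N m; "opening": finger opening in m; "grip_force": force on a finger pad.
Only numpy, scipy, OpenCV 4.12 (cv2) and the standard library are available. Lean on these libraries where they do the work, as an engineer would, in place of code of your own. Each camera call takes 0.05 s, during which the arm holds its last target. There are 200 camera calls.

### The job

Put the flat carton away by pushing it along the table, lengthways, through the narrow gap between the two green uprights, right into the stock bay until it lies squarely against the bay's back board. Only push it with the fingers: keep it flat on the table, never lift or tip it, and leave the tins, fittings and brush around it where they are.

Things in the scene. Friction and masses are not known exactly. Their poses are not given: they have to be found in the camera images.
- carton: flat closed cardboard carton, pale tape strip along its top, 110 long (its x) x 92 wide (its y) x 45 high, 0.3 to 0.55 kg, loose on the table; too wide for most grippers. Origin at the centre of its underside. Starts in front of the bay's mouth, up to 165 off its line either way and turned up to 0.6 rad from the bay's x axis. Its two ends are alike.
- bay: stock bay fixed to the table. Origin on the table midway between the two green uprights at its mouth; +x points level into the bay. Uprights 40 x 40, 58 high, centred at y = -70 and +70, so the gap is 100 wide, x from -20 to +20. Plywood side walls 40 high, inner faces at y = -64 and +64; back board 48 high. Open on top, floor is the table.
- bay_home (a point): point on the table where the centre of the carton's underside lies when fully home, x = +90, y = 0 in the bay's frame; axes as the bay's. The back board's inner face is 55 beyond it. No bystander starts within 100 of the bay's x axis from 350 before this point to 70 after.
- cement_tin: round steel tin with a paper label, 84 across, 95 tall, loose bystander near an upright of the bay; origin on its underside. Leave alone.
- primer_tin: round tin with a blue label, 68 across, 80 tall, loose bystander near an upright of the bay; origin on its underside. Leave alone.
- dauber_tin: blue round tin 86 across and 100 tall with a thin stick standing up from its cap (162 overall), loose bystander; origin on its underside. Leave alone.
- coupling: white plastic pipe sleeve standing on end, 62 across, 55 tall, loose bystander; origin on its underside. Leave alone.
- reducer: grey plastic pipe ring, 80 across, 40 tall, loose bystander near the robot; origin on its underside. Leave alone.
- brush: hand brush with a wooden handle, lying, loose bystander; origin on its underside. Leave alone.
- tee: white plastic pipe tee lying flat, 110 long, 56 tall, loose bystander; origin on its underside. Leave alone.
Mind the look-alikes: they are no part of the job. What is shaped like the carton but orange is not meant.

How it is judged:
By the outcome, as a careful person would: the job done as asked, in the order asked, and still so for the second after the job is handed in, with the robot touching nothing.
It also fails if it takes over 58 s, if anything falls off the work surface, if the arm or the gripper's body presses on something with over 40 N, if the wrist force passes 120 N, or if a joint passes its speed limit or range.

## Working session

There is one attempt and no reset: what is moved stays moved. The work goes in short steps, Python scripts to look and compute and a tool call to move; the robot and the scene stay as the last step left them, time stands still between calls to the robot, and variables do not carry over. Pictures are saved under pics/ and viewed, at most 10 in all, crops included, and the job is handed in when it is done.

Besides the shell and the picture viewer there is one more tool, called after "Request:" in YAML: its name, and indented under it one key for each argument. play_rows: Moves the arm, as the interface text tells. Shift numbers are shares of 0.05 m and turn numbers shares of 8 degrees, none past 1 either way. Its arguments: {"type":"object","properties":{"series":{"type":"array"},"force":{"type":"number"}},"required":["series"]}

```bash
mkdir -p pics; ls; python3 - <<'E'
from station import ctrl, imaging
import cv2, numpy as np
o=ctrl.get_obs(); print(o['t'],o['tool_pos'],o['tool_rot'],o['opening'])
for n in ['top','scene']:
    d=imaging.get_image(n); cv2.imwrite(f'pics/{n}0.png',d['color']); print(n,d['fx'],d['fy'],d['cx'],d['cy']); print(np.round(d['extrinsics'],4).tolist())
E
```

```text
pics
0.0 [ 0.24137995 -0.57583658  0.23006106] [-3.07795907e+00 -6.18810392e-01  2.50447893e-04] 0.08535490077774599
top 441.1353385250075 441.1353385250075 320.26032180738196 204.07619918972537
[[0.012, -0.9999, 0.0025, -0.0292], [-0.988, -0.0123, -0.1539, 0.5796], [0.154, -0.0006, -0.9881, 1.2903], [0.0, 0.0, 0.0, 1.0]]
scene 373.9481290272936 373.9481290272936 322.0009657964401 198.82766535017433
[[0.3868, 0.922, -0.0183, -0.2173], [0.6181, -0.2739, -0.7369, -0.3133], [-0.6844, 0.2737, -0.6758, 1.3412], [0.0, 0.0, 0.0, 1.0]]
```

View pics/top0.png

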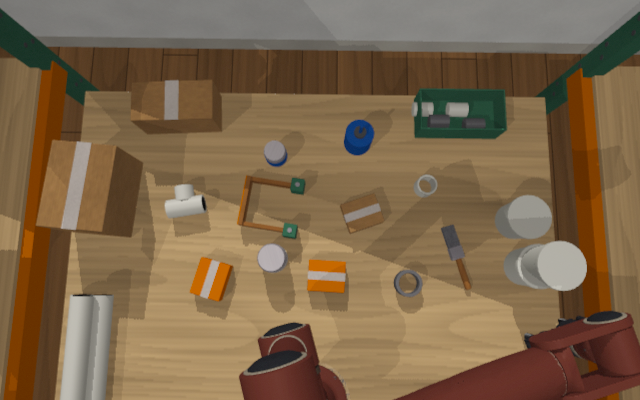

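View pics/scene0.png

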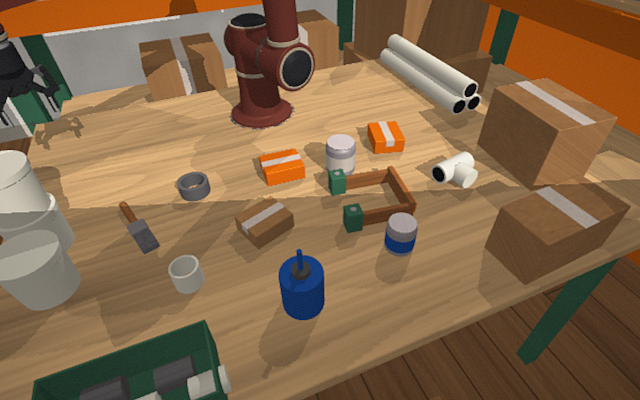

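Candidates: the brown carton at top (362,213), orange boxes at (327,276) and (211,280), and large brown boxes at (176,105) and (90,188). Only (362,213) is small, brown and in front of the bay mouth, whose uprights are at (298,186) and (290,230). I'll confirm it with a crop.

```bash
cat > h.py <<'E'
import cv2, numpy as np
from station import ctrl, imaging
from scipy.spatial.transform import Rotation as R
def ray(d,uv,z):
    E=np.array(d['extrinsics']); r=E[:3,:3]; c=-r.T@E[:3,3]
    uv=np.atleast_2d(np.array(uv,float))
    v=np.c_[(uv[:,0]-d['cx'])/d['fx'],(uv[:,1]-d['cy'])/d['fy'],np.ones(len(uv))]@r
    return c+v*((z-c[2])/v[:,2])[:,None]
def blobs(m,amin=20):
    n,l,s,c=cv2.connectedComponentsWithStats(m.astype(np.uint8))
    return [(l==i,s[i],c[i]) for i in range(1,n) if s[i,4]>=amin]
E
python3 - <<'E'
from h import *
d=imaging.get_image('top'); im=d['color']
hsv=cv2.cvtColor(im,cv2.COLOR_BGR2HSV)
c=im[150:260,220:400]; cv2.imwrite('pics/crop0.png',cv2.resize(c,None,fx=4,fy=4,interpolation=cv2.INTER_CUBIC))
for uv in [(298,183),(298,189),(304,186),(290,230),(350,205),(365,222),(362,213),(375,200),(330,210),(345,225),(380,222),(260,184)]: print(uv,hsv[uv[1],uv[0]])
E
```

```text
(298, 183) [160   7 107]
(298, 189) [ 75 124  78]
(304, 186) [33 48 59]
(290, 230) [162   9 144]
(350, 205) [ 16 142 113]
(365, 222) [ 16 144 122]
(362, 213) [ 14  23 143]
(375, 200) [ 15 140 120]
(330, 210) [ 17 111 133]
(345, 225) [ 17 112 139]
(380, 222) [ 15 145 109]
(260, 184) [ 16 123 106]
```

View pics/crop0.png

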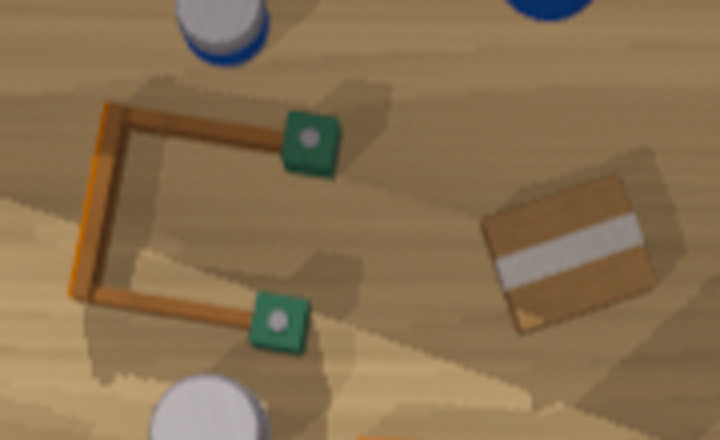

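The crop shows the brown carton at full-image (362,213), with tape along its length. The upright top studs are at about (297.3,184.5) and (289.5,230.2). The bay opens to image-right, and the carton sits in front of it.

```bash
cat >> h.py <<'E'
def quad(m):
    c=max(cv2.findContours(m.astype(np.uint8),cv2.RETR_EXTERNAL,cv2.CHAIN_APPROX_NONE)[0],key=cv2.contourArea)
    return cv2.boxPoints(cv2.minAreaRect(c))
def tape(d,roi):
    x0,y0,x1,y1=roi
    h=cv2.cvtColor(cv2.resize(d['color'][y0:y1,x0:x1],None,fx=4,fy=4,interpolation=cv2.INTER_CUBIC),cv2.COLOR_BGR2HSV)
    m=(h[...,1]<75)&(h[...,2]>90)
    q=quad(m)/4+[x0-.375,y0-.375]
    P=ray(d,q,.045)[:,:2]; c=P.mean(0); e=[P[1]-P[0],P[2]-P[1]]; e.sort(key=np.linalg.norm)
    return c,np.arctan2(e[1][1],e[1][0]),np.linalg.norm(e[1]),np.linalg.norm(e[0])
E
python3 - <<'E'
from h import *
d=imaging.get_image('top')
E=np.array(d['extrinsics']); print('cam',-E[:3,:3].T@E[:3,3])
print('tape',tape(d,(335,190,390,235)))
print('corners',ray(d,np.array([(483,222),(620,175),(655,278),(522,333)])/4+[220-.4,150-.4],.045).round(4).tolist())
h=cv2.cvtColor(d['color'],cv2.COLOR_BGR2HSV)
U=[]
for m,s,c in blobs((h[...,0]>60)&(h[...,0]<95)&(h[...,1]>70),40):
    if 260<c[0]<320 and 150<c[1]<260: print('green',s,c,ray(d,c,.055).round(4))
P=ray(d,[(297.0,184.1),(289.1,229.9)],.06); print(P,np.linalg.norm(P[0]-P[1]))
b=(P[0]+P[1])[:2]/2; y=P[0]-P[1]; 
print('bay',b,'yaw by uprights',np.arctan2(y[1],y[0]))
# back board top inner/outer corners (crop px) z=.048
print('back',ray(d,np.array([(108,102),(72,297),(126,108),(95,285)])/4+[220-.4,150-.4],.048).round(4).tolist())
# others at table level
print(ray(d,[(272,258),(358,137),(426,185),(407,283),(327,276)],.05).round(3).tolist())
E
```

```text
cam [ 0.37434318 -0.02131599  1.3641932 ]
tape (array([ 0.556052  , -0.14795314]), np.float64(-1.2247323546350248), np.float64(0.11399607004540994), np.float64(0.025515272647656385))
corners [[0.5775, -0.0829, 0.045], [0.6149, -0.1868, 0.045], [0.5365, -0.2127, 0.045], [0.4937, -0.1126, 0.045]]
green [291 178  14  16 166] [297.28313253 185.77108434] [[0.6335 0.048  0.055 ]]
green [283 223  14  15 149] [289.51677852 230.43624161] [[0.4978 0.0684 0.055 ]]
[[0.63758982 0.04870096 0.06      ]
 [0.49892958 0.06932812 0.06      ]] 0.14018609737739707
bay [0.5682597  0.05901454] yaw by uprights -0.14767739938012062
back [[0.6661, 0.2036, 0.048], [0.5164, 0.2249, 0.048], [0.6616, 0.1897, 0.048], [0.5256, 0.208, 0.048]]
[[0.416, 0.119, 0.05], [0.79, -0.136, 0.05], [0.642, -0.343, 0.05], [0.348, -0.279, 0.05], [0.365, -0.045, 0.05]]
```

Request:
play_rows:
  series:
    - [0.5, [0.9, -0.34, 0], [0, 0, 0]]
    - [0.5, [0.9, -0.34, 0], [0, 0, 0]]
    - [0.5, [0.9, -0.34, 0], [0, 0, 0]]
    - [0.5, [0.9, -0.34, 0], [0, 0, 0]]
    - [0.5, [0.9, -0.34, 0], [0, 0, 0]]
    - [0.5, [0.9, -0.34, 0], [0, 0, 0]]
    - [0.5, [0.9, -0.34, 0], [0, 0, 0]]
    - [0.5, [0.9, -0.34, 0], [0, 0, 0]]

```text
t: 1.2
tool_pos: [0.5219, -0.3106, 0.2311]
tool_rot: [-3.08, -0.619, 0.0]
contact_force: [0.1, -0.1, -0.5]
opening: 0.0427
grip_force: 0.0
```

Request:
play_rows:
  series:
    - [0.5, [0, 0, 0], [0, 0, -1]]
    - [0.5, [0, 0, 0], [0, 0, -1]]
    - [0.5, [0, 0, 0], [0, 0, -1]]
    - [0.5, [0, 0, 0], [0, 0, -1]]
    - [0.5, [0, 0, 0], [0, 0, -1]]
    - [0.5, [0, 0, 0], [0, 0, -1]]
    - [0.5, [0, 0, 0], [0, 0, -1]]
    - [0.5, [0, 0, 0], [0, 0, -1]]

```text
t: 2.2
tool_pos: [0.5209, -0.3117, 0.231]
tool_rot: [-2.278, -2.162, 0.0]
contact_force: [0.8, 0.4, -0.0]
opening: 0.0427
grip_force: 0.0
```

Request:
play_rows:
  series:
    - [0.5, [0, 0, 0], [0, 0, -1]]
    - [0.5, [0, 0, 0], [0, 0, -1]]
    - [0.5, [0, 0, 0], [0, 0, -0.9]]
    - [0.5, [0, 0, 0], [0, 0, 0]]

```text
t: 2.7
tool_pos: [0.5209, -0.3118, 0.231]
tool_rot: [-1.805, -2.571, -0.0]
contact_force: [-0.4, 0.3, 0.0]
opening: 0.0428
grip_force: 0.0
```

```bash
cat >> h.py <<'E'
BAY=np.array([.5683,.0590]); BY=1.4231
def state():
    o=ctrl.get_obs(); M=R.from_rotvec(o['tool_rot']).as_matrix(); p=np.array(o['tool_pos'])
    print('t',round(o['t'],2),'pos',p.round(4),'yaw',np.arctan2(M[1,0],M[0,0]).round(4),'zax',M[:,2].round(3),'open',round(o['opening'],4),'F',np.round(o['contact_force'],1),'q',np.round(o['q'],2)); return p,M
def to(xyz,yaw):
    "single straight move then: shift shares & yaw shares in tool axes"
    p,M=state(); dy=(yaw-np.arctan2(M[1,0],M[0,0])+np.pi)%(2*np.pi)-np.pi
    T=np.array([[np.cos(yaw),np.sin(yaw),0],[np.sin(yaw),-np.cos(yaw),0],[0,0,-1.]])
    rv=R.from_matrix(M.T@T).as_rotvec()
    print('shift',(M.T@(np.array(xyz)-p)/.05).round(3),'turn',(np.degrees(rv)/8).round(3))
def inbay(c,yaw):
    d=np.array(c)-BAY; C,S=np.cos(BY),np.sin(BY)
    return np.round([C*d[0]+S*d[1],-S*d[0]+C*d[1]],4),round((yaw-BY+np.pi/2)%np.pi-np.pi/2,4)
E
python3 - <<'E'
from h import *
to((.5902,-.243,.10),1.917)
print(inbay((.5558,-.1483),1.917))
E
```

```text
t 2.7 pos [ 0.5209 -0.3118  0.231 ] yaw 1.9173 zax [-0.  0. -1.] open 0.0428 F [-0.4  0.3  0. ] q [-0.66  0.01  1.66 -0.    1.48 -1.01]
shift [0.821 1.772 2.62 ] turn [-0.002 -0.003  0.002]
(array([-0.2069, -0.0181]), 0.4939)
```

Request:
play_rows:
  series:
    - [0.5, [0.27, 0.59, 0], [0, 0, 0]]
    - [0.5, [0.27, 0.59, 0], [0, 0, 0]]
    - [0.5, [0.28, 0.59, 0], [0, 0, 0]]
    - [0.5, [0, 0, 0.87], [0, 0, 0]]
    - [0.5, [0, 0, 0.87], [0, 0, 0]]
    - [0.5, [0, 0, 0.88], [0, 0, 0]]
    - [0.5, [0, 0, 0.85], [0, 0, 0]]
    - [0.5, [0, 0, 0.85], [0, 0, 0]]

```text
t: 3.7
tool_pos: [0.5902, -0.2431, 0.0139]
tool_rot: [1.806, 2.57, 0.0]
contact_force: [0.8, -0.8, 0.1]
opening: 0.0427
grip_force: 0.0
```

```bash
python3 - <<'E'
from h import *
to((.5902,-.243,.015),1.917)
d=imaging.get_image('top'); print(tape(d,(335,190,390,235)))
cv2.imwrite('pics/top1.png',cv2.resize(d['color'][130:280,230:450],None,fx=3.6,fy=3.6,interpolation=cv2.INTER_CUBIC))
E
```

```text
t 3.7 pos [ 0.5902 -0.2431  0.0139] yaw 1.9163 zax [ 0. -0. -1.] open 0.0427 F [ 0.8 -0.8  0.1] q [-0.51  0.3   1.72  0.    1.12 -0.85]
shift [ 0.002  0.001 -0.021] turn [ 0.001  0.001 -0.005]
(array([ 0.55258556, -0.13846924]), np.float64(-1.2268408011761096), np.float64(0.09373233779737719), np.float64(0.02573586222172693))
```

View pics/top1.png

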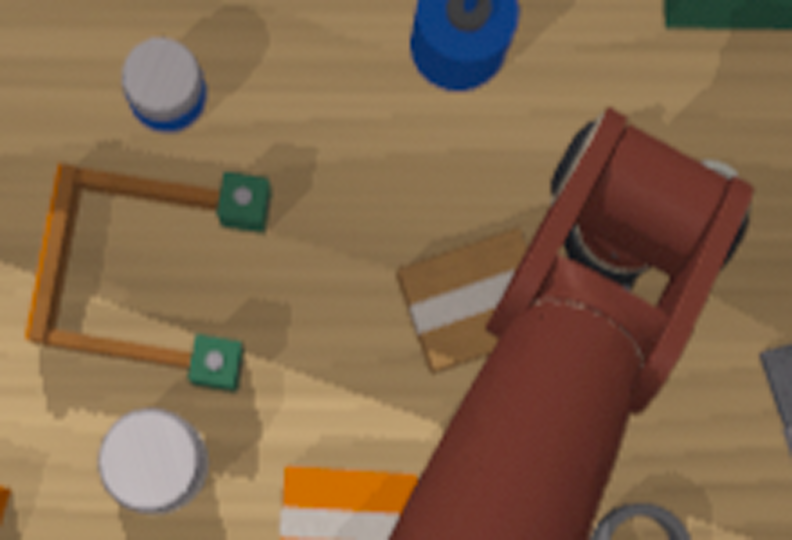

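The fingers are behind the carton's rear end, which is square to them, and the tape's front end is still visible at crop (415,318). Next: approach to contact, then measure from the visible front end.

Request:
play_rows:
  series:
    - [0.5, [0.2, 0, 0], [0, 0, 0]]
    - [0.5, [0.2, 0, 0], [0, 0, 0]]
    - [0.5, [0.2, 0, 0], [0, 0, 0]]
    - [0.5, [0.1, 0, 0], [0, 0, 0]]
    - [0.5, [0.1, 0, 0], [0, 0, 0]]

```text
t: 4.38
tool_pos: [0.5777, -0.2062, 0.0169]
tool_rot: [1.801, 2.569, -0.0]
contact_force: [0.1, -3.3, 2.7]
opening: 0.043
grip_force: 1.5
```

```bash
cat >> h.py <<'E'
def front(roi,show=None):
    d=imaging.get_image('top'); c,a,L,w=tape(d,roi); a=a%np.pi; u=np.array([np.cos(a),np.sin(a)])
    f=c+u*L/2; cc=f-.057*u
    if show: cv2.imwrite('pics/'+show,cv2.resize(d['color'][130:280,210:410],None,fx=4,fy=4,interpolation=cv2.INTER_CUBIC))
    p,M=state(); r=M.T@np.r_[cc-p[:2],0]
    print('L,w',round(L,4),round(w,4),'centre',cc.round(4),'yaw',round(a,4),'inbay',inbay(cc,a),'in tool',r[:2].round(4),'tool inbay',inbay(p[:2],np.arctan2(M[1,0],M[0,0])))
E
python3 - <<'E'
from h import *
front((320,180,380,235))
E
```

```text
t 4.42 pos [ 0.5774 -0.2056  0.0166] yaw 1.919 zax [ 0.002 -0.002 -1.   ] open 0.0426 F [ 1.1 -2.   0.8] q [-0.46  0.24  1.79 -0.    1.11 -0.81]
L,w 0.0563 0.0256 centre [ 0.555  -0.1439] yaw 1.9313 inbay (array([-0.2026, -0.0167]), np.float64(0.5082)) in tool [0.0656 0.    ] tool inbay (array([-0.2604, -0.0479]), np.float64(0.4959))
```

Request:
play_rows:
  series:
    - [0.5, [0.2, -0.08, 0], [0, 0, 0.5]]
    - [0.5, [0.2, -0.08, 0], [0, 0, 0.5]]
    - [0.5, [0.2, -0.08, 0], [0, 0, 0.5]]
    - [0.5, [0.2, -0.08, 0], [0, 0, 0.5]]

```text
t: 4.92
tool_pos: [0.5518, -0.1713, 0.0161]
tool_rot: [2.146, 2.292, -0.001]
contact_force: [-0.0, -3.8, 1.5]
opening: 0.0426
grip_force: 1.4
```

```bash
python3 - <<'E'
from h import *
front((300,185,370,235),'top2.png')
E
```

```text
t 4.97 pos [ 0.551  -0.1699  0.0155] yaw 1.6358 zax [-0.  0. -1.] open 0.0425 F [0.2 0.2 0.9] q [-0.43  0.17  1.87  0.    1.1  -0.49]
L,w 0.0637 0.0255 centre [ 0.5471 -0.1058] yaw 1.6344 inbay (array([-0.1661, -0.0032]), np.float64(0.2113)) in tool [0.0643 0.0003] tool inbay (array([-0.229 , -0.0166]), np.float64(0.2127))
```

View pics/top2.png

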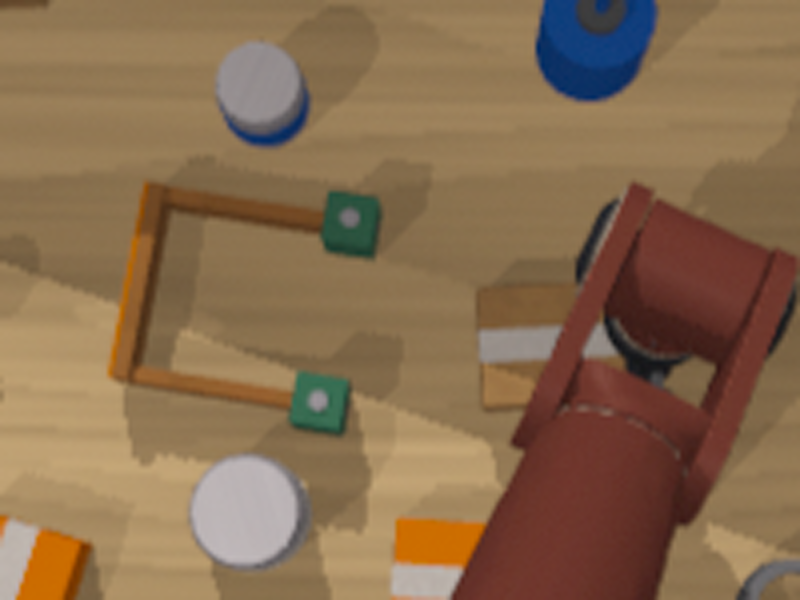

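The carton follows the fingers rigidly: same yaw, centre 64 mm ahead. I'll finish the arc.

Request:
play_rows:
  series:
    - [0.5, [0.2, -0.08, 0], [0, 0, 0.51]]
    - [0.5, [0.2, -0.08, 0], [0, 0, 0.51]]
    - [0.5, [0.2, -0.08, 0], [0, 0, 0.5]]
    - [0.5, [0.05, 0, 0], [0, 0, 0]]

```text
t: 5.48
tool_pos: [0.5398, -0.1382, 0.0153]
tool_rot: [-2.373, -2.058, 0.001]
contact_force: [-0.4, -2.3, 0.9]
opening: 0.043
grip_force: 1.1
```

```bash
python3 - <<'E'
from h import *
front((300,185,370,235),'top3.png')
E
```

```text
t 5.53 pos [ 0.5399 -0.138   0.0153] yaw 1.4292 zax [-0.  0. -1.] open 0.0429 F [-0.4 -0.1 -0.1] q [-0.38  0.13  1.92  0.    1.09 -0.24]
L,w 0.0631 0.0257 centre [ 0.5492 -0.0731] yaw 1.4345 inbay (array([-0.1334, -0.0006]), np.float64(0.0114)) in tool [0.0656 0.0001] tool inbay (array([-0.1991, -0.0009]), np.float64(0.0061))
```

View pics/top3.png

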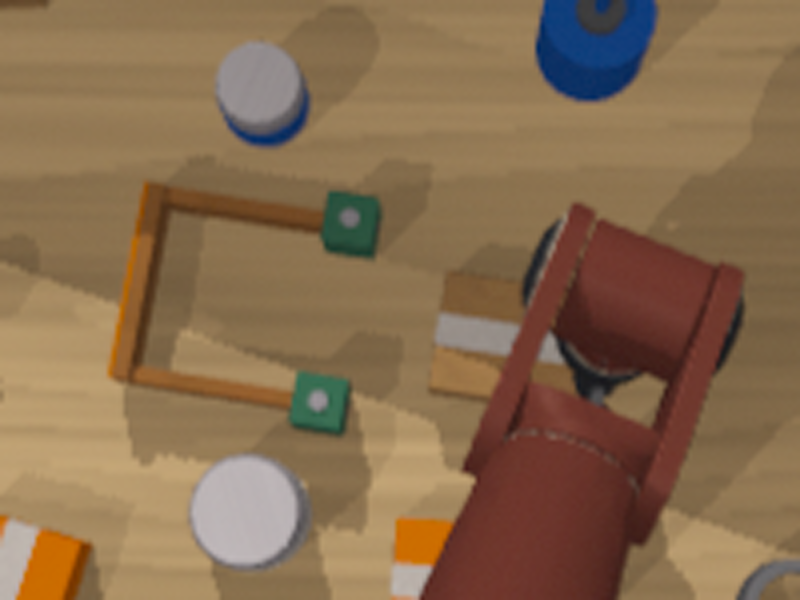

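Carton is aligned: y = -0.6 mm, about 0.5° off. I'll push straight to just short of the mouth and recheck.

Request:
play_rows:
  series:
    - [0.5, [0.18, 0, 0], [0, 0, 0.02]]
    - [0.5, [0.18, 0, 0], [0, 0, 0.02]]
    - [0.5, [0.18, 0, 0], [0, 0, 0]]
    - [0.5, [0.18, 0, 0], [0, 0, 0]]
    - [0.5, [0.1, 0, 0], [0, 0, 0]]

```text
t: 6.15
tool_pos: [0.546, -0.0969, 0.0153]
tool_rot: [-2.38, -2.051, 0.0]
contact_force: [0.4, -1.9, -0.2]
opening: 0.0426
grip_force: 1.0
```

```bash
python3 - <<'E'
from h import *
front((298,190,355,230),'top4.png')
s=imaging.get_image('scene'); cv2.imwrite('pics/scene4.png',cv2.resize(s['color'][130:260,220:430],None,fx=3.8,fy=3.8,interpolation=cv2.INTER_CUBIC))
E
```

```text
t 6.2 pos [ 0.546  -0.0965  0.0152] yaw 1.4224 zax [-0.     0.001 -1.   ] open 0.0424 F [-0.4 -0.1 -0.3] q [-0.31  0.12  1.93  0.    1.09 -0.16]
L,w 0.056 0.026 centre [ 0.5559 -0.031 ] yaw 1.4289 inbay (array([-0.0909, -0.001 ]), np.float64(0.0058)) in tool [0.0662 0.0001] tool inbay (array([-0.157 , -0.0009]), np.float64(-0.0007))
```

View pics/top4.png

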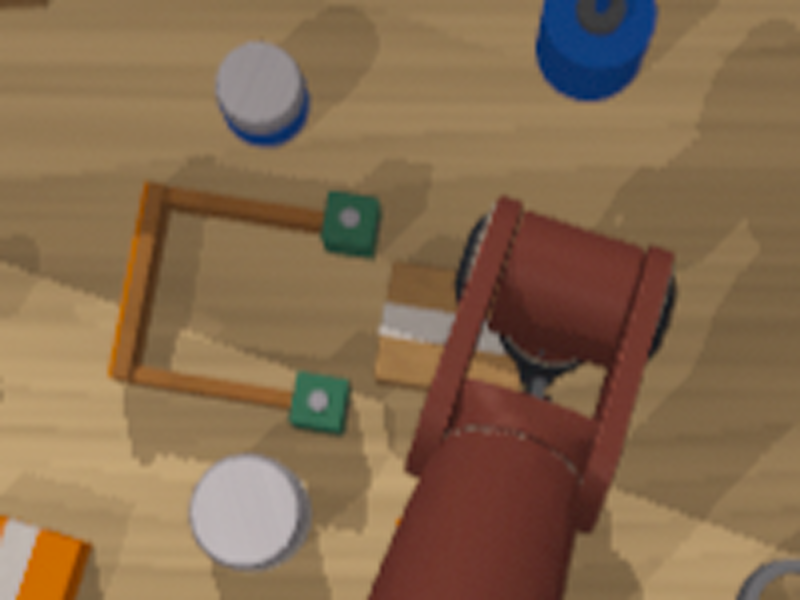

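View pics/scene4.png

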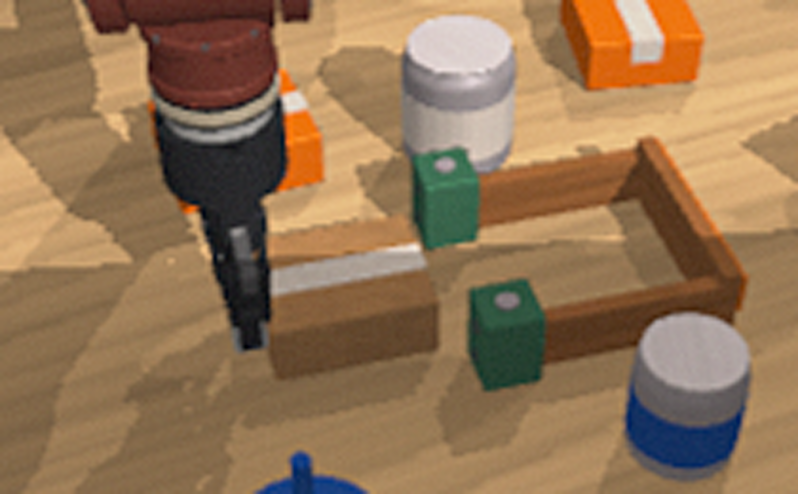

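Both views show the carton at the gap, aligned with it. As an independent check I'll use the scene picture, where the whole tape (crop corners (272,272), (425,246), (427,268), (275,293)) and both studs (445,165) and (507,300) are visible.

```bash
python3 - <<'E'
from h import *
s=imaging.get_image('scene')
f=lambda q:np.array(q,float)/3.8+[220-.37,130-.37]
P=ray(s,f([(445,165),(507,300)]),.06)[:,:2]; b=P.mean(0); v=P[1]-P[0]
if v[0]>0: v=-v
print('studs',P,np.linalg.norm(v)); yb=np.arctan2(v[1],v[0])-np.pi/2; print('bay yaw',yb,b)
T=ray(s,f([(272,272),(425,246),(427,268),(275,293)]),.045)[:,:2]
c=T.mean(0); u=(T[1]+T[2]-T[0]-T[3])/2; a=np.arctan2(u[1],u[0])
print('tape',c,np.linalg.norm(u),a,'top-based',inbay(c,a)); y=v/np.linalg.norm(v); print('rel y in scene',(c-b)@y)
E
```

```text
studs [[0.4999339  0.06891698]
 [0.6370178  0.04871039]] 0.1385651530567074
bay yaw 1.4244471285499403 [0.56847585 0.05881369]
tape [ 0.55672659 -0.02419975] 0.10118594976354646 1.397231314832784 top-based (array([-0.084 , -0.0008]), np.float64(-0.0259))
rel y in scene -0.00048196896330986654
```

Both views agree: y is about -0.7 mm, with ±4 mm available. Entering the gap.

Request:
play_rows:
  series:
    - [0.5, [0.16, 0, 0], [0, 0, 0]]
    - [0.5, [0.16, 0, 0], [0, 0, 0]]
    - [0.5, [0.16, 0, 0], [0, 0, 0]]
    - [0.5, [0.16, 0, 0], [0, 0, 0]]
    - [0.5, [0.16, 0, 0], [0, 0, 0]]

```text
t: 6.92
tool_pos: [0.5519, -0.0574, 0.0152]
tool_rot: [-2.38, -2.05, 0.0]
contact_force: [-0.1, -2.2, -1.0]
opening: 0.0427
grip_force: 0.6
```

Request:
play_rows:
  series:
    - [0.5, [0.16, 0, 0], [0, 0, 0]]
    - [0.5, [0.16, 0, 0], [0, 0, 0]]
    - [0.5, [0.16, 0, 0], [0, 0, 0]]
    - [0.5, [0.16, 0, 0], [0, 0, 0]]
    - [0.5, [0.16, 0, 0], [0, 0, 0]]

```text
t: 7.55
tool_pos: [0.5579, -0.018, 0.0153]
tool_rot: [-2.381, -2.05, 0.0]
contact_force: [-0.6, -1.2, -0.1]
opening: 0.0428
grip_force: 0.6
```

```bash
python3 - <<'E'
from h import *
front((264,190,330,226))
E
```

```text
t 7.6 pos [ 0.558  -0.0172  0.0153] yaw 1.4221 zax [ 0.     0.001 -1.   ] open 0.0427 F [0.9 0.8 0.2] q [-0.16  0.13  1.92  0.    1.09 -0.02]
L,w 0.0391 0.0256 centre [0.5669 0.0478] yaw 1.4014 inbay (array([-0.0113, -0.0003]), np.float64(-0.0217)) in tool [ 0.0656 -0.0008] tool inbay (array([-0.0768, -0.001 ]), np.float64(-0.001))
```

Request:
play_rows:
  series:
    - [0.5, [0.16, 0, 0], [0, 0, 0]]
    - [0.5, [0.16, 0, 0], [0, 0, 0]]
    - [0.5, [0.16, 0, 0], [0, 0, 0]]
    - [0.5, [0.16, 0, 0], [0, 0, 0]]
    - [0.5, [0.16, 0, 0], [0, 0, 0]]

```text
t: 8.22
tool_pos: [0.5639, 0.0215, 0.0154]
tool_rot: [2.381, 2.05, 0.0]
contact_force: [-0.1, -1.4, 0.1]
opening: 0.043
grip_force: 0.9
```

Request:
play_rows:
  series:
    - [0.5, [0.16, 0, 0], [0, 0, 0]]
    - [0.5, [0.16, 0, 0], [0, 0, 0]]
    - [0.5, [0.16, 0, 0], [0, 0, 0]]
    - [0.5, [0.16, 0, 0], [0, 0, 0]]
    - [0.5, [0.16, 0, 0], [0, 0, 0]]
    - [0.5, [0.1, 0, 0], [0, 0, 0]]
    - [0.5, [0.1, 0, 0], [0, 0, 0]]

```text
t: 9.1
tool_pos: [0.5713, 0.0707, 0.0154]
tool_rot: [2.381, 2.05, -0.0]
contact_force: [-1.4, -2.8, 1.1]
opening: 0.0426
grip_force: 1.2
```

```bash
python3 - <<'E'
from h import *
front((235,170,300,240),'top5.png')
E
```

```text
t 9.15 pos [0.5714 0.0713 0.0153] yaw 1.4218 zax [ 0.     0.001 -1.   ] open 0.0424 F [-0.4 -0.7 -0.5] q [-0.01  0.17  1.88  0.    1.1   0.14]
L,w 0.0258 0.0205 centre [0.6318 0.1758] yaw 2.9828 inbay (array([ 0.1248, -0.0456]), np.float64(1.5597)) in tool [0.1123 0.0442] tool inbay (array([ 0.0126, -0.0012]), np.float64(-0.0013))
```

View pics/top5.png

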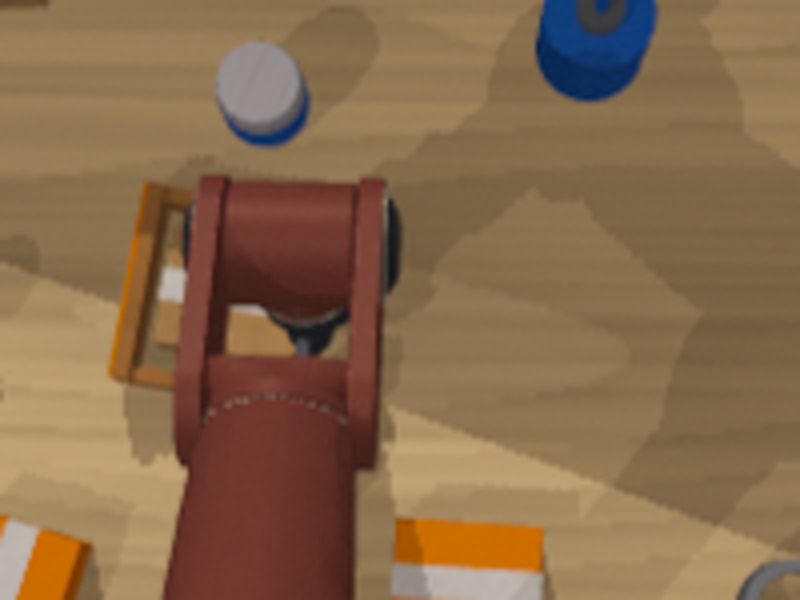

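The carton is inside with its front edge close to the back board (crop x about 157) and roughly 12 mm left to go. Closing that slowly while watching the force.

Request:
play_rows:
  series:
    - [0.5, [0.06, 0, 0], [0, 0, 0]]
    - [0.5, [0.06, 0, 0], [0, 0, 0]]
    - [0.5, [0.06, 0, 0], [0, 0, 0]]
    - [0.5, [0.03, 0, 0], [0, 0, 0]]

```text
t: 9.65
tool_pos: [0.5728, 0.0809, 0.0153]
tool_rot: [2.381, 2.05, -0.0]
contact_force: [-0.2, -2.9, 2.1]
opening: 0.043
grip_force: 1.2
```

Request:
play_rows:
  series:
    - [0.5, [0.03, 0, 0], [0, 0, 0]]
    - [0.5, [0.02, 0, 0], [0, 0, 0]]

```text
t: 9.9
tool_pos: [0.5732, 0.0824, 0.0154]
tool_rot: [2.379, 2.049, -0.002]
contact_force: [-0.3, -8.3, 1.0]
opening: 0.0425
grip_force: 4.0
```

Request:
play_rows:
  series:
    - [0.5, [0.02, 0, 0], [0, 0, 0]]
    - [0.5, [0.02, 0, 0], [0, 0, 0]]
    - [0.5, [0, 0, 0], [0, 0, 0]]

```text
t: 10.28
tool_pos: [0.5733, 0.0824, 0.0154]
tool_rot: [2.377, 2.049, -0.007]
contact_force: [-2.1, -13.0, 4.3]
opening: 0.0424
grip_force: 6.6
```

Position has stopped changing while the force climbs, so the carton is seated. Backing off straight, then up and away.

Request:
play_rows:
  series:
    - [0.5, [-0.1, 0, 0], [0, 0, 0]]
    - [0.5, [-0.3, 0, 0], [0, 0, 0]]
    - [0.5, [-0.4, 0, 0], [0, 0, 0]]
    - [0.5, [-0.4, 0, 0], [0, 0, 0]]
    - [0.5, [-0.6, 0, 0], [0, 0, 0]]
    - [0.5, [-0.4, 0, -0.8], [0, 0, 0]]
    - [0.5, [-0.5, 0, -0.9], [0, 0, 0]]
    - [0.5, [-0.5, 0, -0.9], [0, 0, 0]]

```text
t: 11.28
tool_pos: [0.5489, -0.0747, 0.1465]
tool_rot: [-2.381, -2.049, 0.0]
contact_force: [0.3, -0.1, -0.8]
opening: 0.0428
grip_force: 0.0
```

Request:
play_rows:
  series:
    - [0.5, [-0.8, 0, -0.4], [0, 0, 0]]
    - [0.5, [-0.8, 0, -0.4], [0, 0, 0]]
    - [0.5, [-0.8, 0, 0], [0, 0, 0]]
    - [0.5, [0, 0, 0], [0, 0, 0]]

```text
t: 11.78
tool_pos: [0.531, -0.1947, 0.1857]
tool_rot: [2.385, 2.044, 0.0]
contact_force: [-0.3, 0.3, -0.0]
opening: 0.0426
grip_force: 0.0
```

```bash
python3 - <<'E'
from h import *
state(); d=imaging.get_image('top')
c,a,L,w=tape(d,(247,188,293,226)); print(c,L,w,inbay(c,a))
cv2.imwrite('pics/top6.png',cv2.resize(d['color'][130:280,210:410],None,fx=4,fy=4,interpolation=cv2.INTER_CUBIC))
E
```

```text
t 11.78 pos [ 0.531  -0.1947  0.1857] yaw 1.4172 zax [ 0.001 -0.001 -1.   ] open 0.0426 F [-0.3  0.3 -0. ] q [-0.48 -0.06  1.8  -0.    1.4  -0.33]
[0.5829648  0.14680116] 0.11331760923221948 0.026420228106095314 (array([ 0.089 , -0.0016]), np.float64(0.0013))
```

View pics/top6.png

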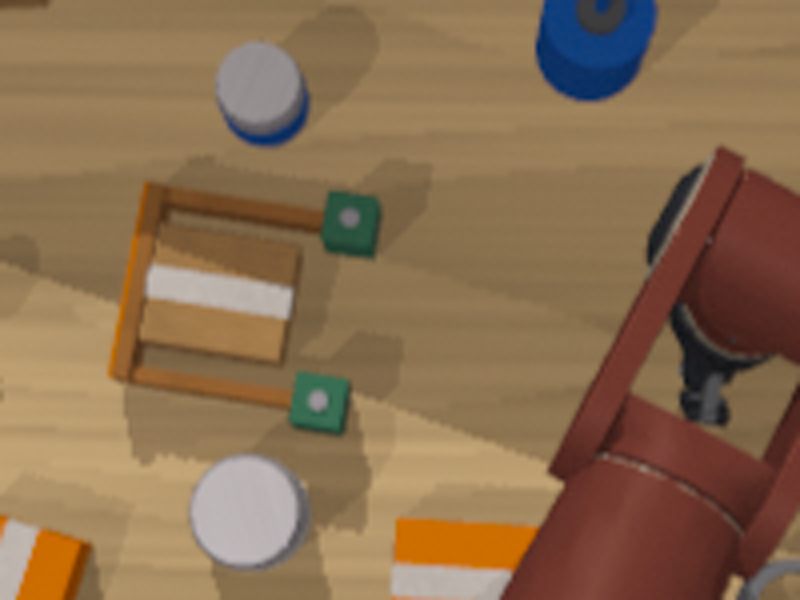

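The carton lies square against the back board, at x = 89.0 mm, y = -1.6 mm and 0.07° in the bay's frame. The tins have not moved and the arm is clear.

```bash
python3 -c "
from station import ctrl
print(ctrl.finish_job())"
```

```text
the job is handed in; nothing more can be done
None
```

The carton is fully home in the stock bay, square against the back board (about 1.6 mm off centre, 0.07° off square); the pictures show no bystander moved, and the job was handed in at about 11.8 s.

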